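# Sort the goods-in sample and clip the test probe home

## Robot

A 6-joint arm with a two-finger parallel gripper is mounted at the origin on the work surface. World frame = base frame: x ahead of the robot, y to its left, z up, the work surface at z = 0. Lengths are in mm, angles in rad, forces in N, time in s.
With the tool pointing down it reaches from about 300 to 775 mm from the base axis. Payload 14.6 kg.
Tool frame: the origin (TCP) lies on the centre line of the jaws, within the pads' length; the fingertips stand 19 mm ahead of it and the grasp point (between the pads) is the TCP (bot.tip_reach is the distance from the TCP to the fingertips, in mm); z points along the fingers, y is the line along which they close (so a half turn about z gives the same grasp; the last joint's range is limited). The gripper opens to 85 mm and grips with 20 to 120 N. Pads are 22 mm wide; open, the fingers measure 114 mm over their backs; the gripper's body (76 mm by 85 mm) begins 54 mm behind the grasp point. The pads swing forward as they close: fully open they stand 13 mm farther back than shut.
Start: joints at [-1.232, 0.3, 1.521, -0, 1.321, -0.067], TCP at [217.107, -505.326, 250.281] pointing down, gripper open.
Joint ranges: [-3.03, 3.03], [-0.79, 2.21], [0.23, 2.52], [-1.04, 4.18], [0, 3.07], [-2.55, 2.55]. Speed limits (rad/s): [2.22, 2.22, 2.57, 3.14, 3.14, 3.14].

## Interface

Orientations are given as a unit quaternion [w, x, y, z].
In Python, from rig import bot gives the robot as it stands. Calls block until the motion is done:
- bot.move_to(position, orientation): joint-space move of the TCP to a pose.
- bot.servo_line(position, attitude=None, speed=150, until_force=None): straight line of the TCP; attitude=None keeps the orientation; speed is the mean speed in mm/s. With until_force (N) it stops when the force on the tool has changed by that much, and returns True; else False.
- bot.move_joints(angles): joint-space move.
- bot.move_gripper(opening, grip_force=None): finger opening in mm; grip_force is the grip in N (None keeps the last); returns when the fingers have stopped.
- bot.dwell(seconds).
- bot.ik(position, orientation): joint angles nearest the present ones, or None.
- bot.read_state(): the state.
- bot.read_camera(name): name is "scene" or "top" or "wrist"; returns a dict with "image" (480x640x3 uint8, blue, green, red), "depth" (480x640 float32, mm along the optical axis (not along the pixel's ray), 0 where there is no reading), "fovy" (degrees; the focal length in pixels is half the picture's height over the tangent of half this angle, whatever the lens; pixels are square), "cx", "cy" (the principal point, pixels), "k1" (the pictures are not rectified: a ray, as slopes to the right and down, at radius r is drawn at 1 + k1 r^2 times it, then the intrinsics apply), "eye" and "attitude" of the camera in the world; the wrist camera has in their place "mount" (4x4, takes a point from camera to tool coordinates, whose origin is the TCP and whose axes are the flange's). Camera axes: x right, y down, z forward; pixel columns grow to the right and rows downward; lengths in mm; the calibration is good to about 2 mm. A picture is of the moment at which its call begins: read the wrist's pose just before it.
A pose or a line that the arm cannot do raises bot.MotionError and nothing moves.
- bot.finish_job(): hands the job in; it is judged then, once.
The state is a dict: "clock": time; "joint_positions": joint angles; "qvel": joint speeds; "effort": joint torques, N m; "ee_pos": TCP position; "tool_rot": TCP orientation; "ft_force": force on the tool from outside, world axes, zero at the start; "moment": the same for the moment, N m; "grip_width": finger opening in mm; "grip_force": force on a finger pad.
Only numpy, scipy, OpenCV 4.12 (cv2) and the standard library are available. Lean on these libraries where they do the work, as an engineer would, in place of code of your own. Each camera call takes 0.05 s, during which the arm holds its last target. There are 200 camera calls.

## Task

Clear the inspection window: stand both blue capacitors upright in the blue tray, the orange relay upright in the green tray and the finned heat sink, fins up, in the yellow tray. Lay the red-handled test probe along the clip rail, centred, and press it down until both spring clips snap shut over it and it is fully home. Any order will do; leave the black loupe standing where it is, and let go of everything.

Things in the scene. Friction and masses are not known exactly. Their poses are not given: they have to be found in the camera images.
- cap_a: Electrolytic capacitor: dark blue upright cylinder with a silver top bearing a dark cross, 30 mm diameter, 40 mm tall, about 45 g, loose, standing on the bench. Origin: centre of its underside; z up. One of two alike.
- cap_b: Electrolytic capacitor: dark blue upright cylinder with a silver top bearing a dark cross, 30 mm diameter, 40 mm tall, about 45 g, loose, standing on the bench. Origin: centre of its underside; z up. The other of the two.
- relay: Orange box-shaped power relay with a white top label, 30 mm (its x) by 16 mm (its y) by 30 mm tall, about 25 g, loose, standing on the bench. Origin: centre of its underside; z up.
- heatsink: Bare aluminium heat sink, 40 mm (its x) by 30 mm (its y) by 32 mm tall, about 60 g: 6 mm base with five upright fins 3 mm thick along its x; the outer fins are flush with the base, so it can be gripped 30 mm wide across y. Loose, fins up. Origin: centre of its underside; z up.
- probe: Test probe, a loose straight rod lying on the bench: steel, 12 mm in diameter, 120 mm long, with a red square handle, 14 by 14 by 44 mm long, around its middle, on which it rests; black band at one end; either end may point either way. About 50 g. Origin: the middle of rod and handle, 7 mm above the handle's underside. x along the rod, z up.
- blue_tray: Fixed to the bench, never moves. Blue plastic tray, open on top, 90 mm (its x) by 120 mm (its y), 16 mm high, walls 3 mm, floor about 3 mm thick. Origin: centre of its underside, on the bench; z up. For the two capacitors: there is room for them side by side along y.
- green_tray: Fixed to the bench, never moves. Green plastic tray, open on top, 90 mm (its x) by 120 mm (its y), 16 mm high, walls 3 mm, floor about 3 mm thick. Origin: centre of its underside, on the bench; z up. For the relay.
- yellow_tray: Fixed to the bench, never moves. Yellow plastic tray, open on top, 90 mm (its x) by 120 mm (its y), 16 mm high, walls 3 mm, floor about 3 mm thick. Origin: centre of its underside, on the bench; z up. For the heat sink.
- clip_rail: Fixed. White base 56 (x) by 150 (y) by 10 mm with a red patch; pairs of sprung steel jaws at y = -42 and +42 mm, each 12 mm wide, open upward as a V 40 mm wide, tops 64 mm up. The probe lies along y, its middle over the rail's, handle between the clips (free down to the base). Its centre meets the jaws 54 mm up; they resist with 5 to 8 N, snap over it at about 48 mm; home is 42 mm. Origin: centre of underside; z up.
- loupe: Bystander, leave it: black waisted magnifier, 36 mm diameter, 36 mm tall, pale lens on top, loose, among the parts. Origin: centre of its underside; z up.

How it is judged:
By the outcome, as a careful person would: the job done as asked, in the order asked, and still so for the second after the job is handed in, with the robot touching nothing.
It also fails if it takes over 115 s, if anything falls off the work surface, if the arm or the gripper's body presses on something with over 40 N, if the wrist force passes 120 N, or if a joint passes its speed limit or range.

## Working session

There is one attempt and no reset: what is moved stays moved. The work goes in short steps, each a Python script; the robot and the scene stay as the last script left them, time stands still between calls to the robot, and variables do not carry over. Pictures are saved under pics/ and viewed, at most 14 in all, crops included, and the job is handed in when it is done.

```bash
ls; mkdir -p pics
cat > snap.py <<'E'
from rig import bot
import cv2,pickle
for n in ("scene","top"):
    c=bot.read_camera(n); cv2.imwrite(f"pics/{n}0.png",c["image"]); pickle.dump(c,open(f"{n}0.pkl","wb"))
    print(n,{k:v for k,v in c.items() if k not in("image","depth")}, (c["depth"]>0).mean())
c=bot.read_camera("wrist");print(c["mount"],c["fovy"],c["k1"])
print(bot.read_state())
E
python3 snap.py
```

```text
pics
scene {'fovy': 51.618820649516856, 'cx': 313.81251205046203, 'cy': 240.02739506924513, 'k1': 0.03625027747952743, 'eye': array([1123.35507612,  -31.2962622 ,  740.74054939]), 'attitude': array([-0.25919946,  0.70622612,  0.61954684, -0.22410272])} 0.9961100260416667
top {'fovy': 46.32287499993997, 'cx': 316.8049084239795, 'cy': 235.48786937294025, 'k1': 0.055572731678519754, 'eye': array([ 489.30696786,   38.84272073, 1006.51731275]), 'attitude': array([-0.02638874,  0.71119982, -0.70245695,  0.00725878])} 0.9959049479166666
[[ 5.62439434e-04 -9.55568062e-01 -2.94770017e-01  7.61952008e+01]
 [ 9.99998705e-01  9.82014071e-04 -1.27537590e-03 -2.63555084e-02]
 [ 1.50817678e-03 -2.94768918e-01  9.55567376e-01 -1.25297857e+02]
 [ 0.00000000e+00  0.00000000e+00  0.00000000e+00  1.00000000e+00]] 67.09822544198956 -0.008600707877953665
{'clock': 0.15, 'joint_positions': array([-1.23159037e+00,  3.00353251e-01,  1.52148990e+00,  1.70860597e-05,
        1.32069941e+00, -6.65967799e-02]), 'qvel': array([ 0.00144441, -0.00213941, -0.00297717, -0.00176769,  0.00010216,
        0.00054242]), 'effort': array([-8.17511300e-04, -5.43665850e+01, -3.61885321e+01, -1.22268857e-04,
        3.12907403e-03,  3.23385223e-05]), 'ee_pos': array([ 217.05838232, -505.16104087,  249.82452774]), 'tool_rot': array([-4.71673144e-04,  9.79486357e-01,  2.01509929e-01, -5.63386309e-05]), 'ft_force': array([ 0.31736296, -0.42577633, -0.41424132]), 'moment': array([-0.0092492 ,  0.01155002,  0.07239615]), 'grip_force': 0.0, 'grip_width': 85.71480867785621}
```

View pics/top0.png

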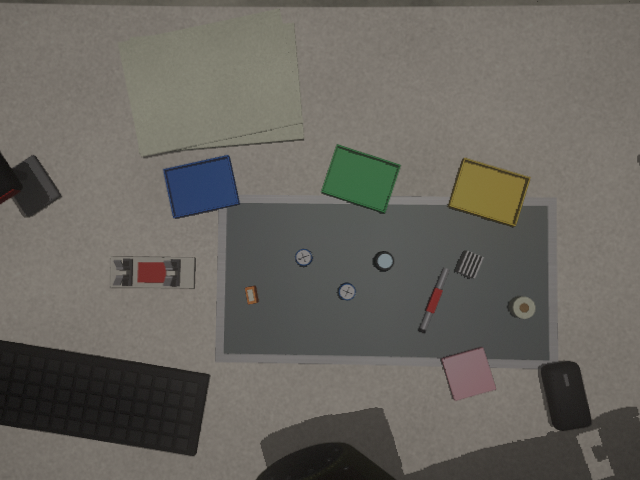

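View pics/scene0.png

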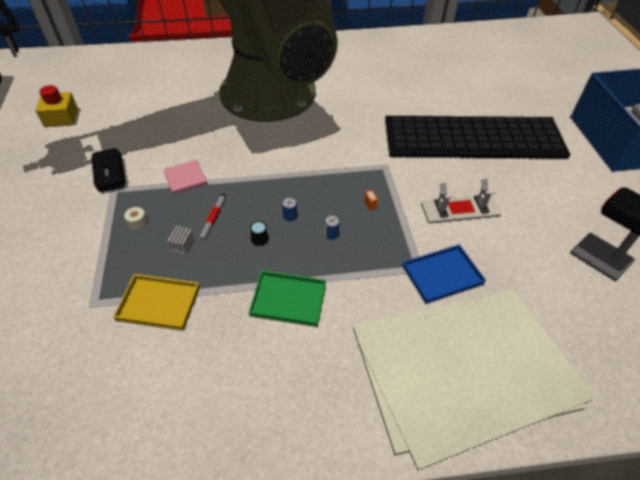

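The top view shows the caps at about (304,257) and (347,291), the loupe at (385,261) and the relay at (251,295). The probe runs (446,268)–(422,331), its black band still to be decided, and the heat sink is at (470,264). The rail is at (152,272) and the trays are at (201,187), (361,179) and (489,192). The scene view agrees, so I'll measure by masks.

```bash
cat > vis.py <<'E'
import numpy as np, cv2
from scipy.spatial.transform import Rotation as R
def rot(q): return R.from_quat([q[1],q[2],q[3],q[0]]).as_matrix()
def campose(c,st=None):
    if "eye" in c: return np.array(c["eye"]),rot(c["attitude"])
    M=np.array(c["mount"]);A=rot(st["tool_rot"]);return A@M[:3,3]+np.array(st["ee_pos"]),A@M[:3,:3]
def rays(c,px):
    px=np.atleast_2d(px).astype(float);f=240/np.tan(np.radians(c["fovy"]/2))
    d=(px-[c["cx"],c["cy"]])/f;u=d.copy()
    for _ in range(8): u=d/(1+c["k1"]*(u**2).sum(1,keepdims=True))
    return np.c_[u,np.ones(len(u))]
def toplane(c,px,z,st=None):
    e,A=campose(c,st);r=rays(c,px)@A.T
    return e+r*((z-e[2])/r[:,2])[:,None]
def pix(c,P,st=None):
    e,A=campose(c,st);q=(np.atleast_2d(P)-e)@A;u=q[:,:2]/q[:,2:]
    u=u*(1+c["k1"]*(u**2).sum(1,keepdims=True));f=240/np.tan(np.radians(c["fovy"]/2))
    return u*f+[c["cx"],c["cy"]]
def cloud(c,st=None):
    v,u=np.mgrid[0:480,0:640];px=np.c_[u.ravel(),v.ravel()]
    e,A=campose(c,st);r=rays(c,px)*c["depth"].ravel()[:,None]
    return (r@A.T+e).reshape(480,640,3)
def hsv(c): return cv2.cvtColor(c["image"],cv2.COLOR_BGR2HSV)
def blobs(m,mina=20):
    cs,_=cv2.findContours(m.astype(np.uint8)*255,cv2.RETR_EXTERNAL,cv2.CHAIN_APPROX_NONE)
    return sorted([k for k in cs if cv2.contourArea(k)>=mina],key=cv2.contourArea,reverse=True)
def rect(c,k,z,st=None):
    """min-area rectangle on plane z: centre, (long,short), angle of long side"""
    p=toplane(c,k.reshape(-1,2),z,st)[:,:2].astype(np.float32)
    b=cv2.boxPoints(cv2.minAreaRect(p));e1,e2=b[1]-b[0],b[2]-b[1]
    l=e1 if np.linalg.norm(e1)>np.linalg.norm(e2) else e2
    s=sorted([np.linalg.norm(e1),np.linalg.norm(e2)])
    return b.mean(0).round(1),np.round(s[::-1],1),round(float(np.arctan2(l[1],l[0])%np.pi),3)
E
cat > m1.py <<'E'
from vis import *; import pickle
c=pickle.load(open("top0.pkl","rb"));H=hsv(c);h,s,v=H[...,0],H[...,1],H[...,2]
P=cloud(c);print("bench z",np.median(P[230:240,300:340,2]))
for n,m,z in [("blue",(h>100)&(h<130)&(s>120)&(v>50),16),("green",(h>50)&(h<80)&(s>100),16),("yellow",(h>18)&(h<32)&(s>120),16),
  ("red",((h<5)|(h>172))&(s>150)&(v>60),10),("orange",(h>5)&(h<17)&(s>120)&(v>90),30)]:
    for k in blobs(m):
        (x,y),_,_=cv2.minAreaRect(k); print(n,(round(x),round(y)),rect(c,k,z), "zdepth",np.round(np.percentile(P[int(y)-1:int(y)+2,int(x)-1:int(x)+2,2],50),1))
# objects by depth inside the window
z=P[...,2];m=(z>9)&(z<60);m[:200]=0;m[370:]=0;m[:,:105]=0;m[:,560:]=0
for k in blobs(m,15):
    mm=np.zeros(m.shape,np.uint8);cv2.drawContours(mm,[k],-1,1,-1);q=P[(mm>0)&m];t=np.percentile(q[:,2],90)
    tq=q[q[:,2]>t-5];(x,y),_,_=cv2.minAreaRect(k);print("obj",(round(x),round(y)),"top",t.round(1),"ctr",tq[:,:2].mean(0).round(1),rect(c,k,t))
E
python3 m1.py
```

```text
bench z 1.1747033562666047
blue (201, 186) (array([622.3, 273.7], dtype=float32), array([119.6,  88.8], dtype=float32), 1.798) zdepth 4.5
green (360, 179) (array([636.7,  -9.4], dtype=float32), array([117.7,  84.1], dtype=float32), 1.267) zdepth 1.7
yellow (489, 192) (array([ 616.5, -234.2], dtype=float32), array([120.6,  90.7], dtype=float32), 1.276) zdepth 4.2
red (151, 272) (array([468.2, 360.1], dtype=float32), array([46. , 31.9], dtype=float32), 1.582) zdepth 11.3
red (434, 300) (array([ 425.6, -140.4], dtype=float32), array([42.3, 12.9], dtype=float32), 2.778) zdepth 14.1
orange (250, 295) (array([431.3, 179.9], dtype=float32), array([29.2, 15.3], dtype=float32), 0.218) zdepth 29.9
obj (152, 272) top 43.8 ctr [469.2 359.6] (array([469.2, 347.4], dtype=float32), array([144.5,  53.5], dtype=float32), 1.568)
obj (465, 363) top 14.6 ctr [ 322.4 -197.5] (array([ 318.3, -193.3], dtype=float32), array([76.2, 39.8], dtype=float32), 1.85)
obj (469, 264) top 33.8 ctr [ 490.  -198.9] (array([ 489.9, -196.3], dtype=float32), array([41.4, 34.4], dtype=float32), 2.766)
obj (522, 307) top 27.
[... 662 characters left out ...]
7,  13.2], dtype=float32), array([29. , 27.2], dtype=float32), 1.585)
obj (251, 295) top 32.5 ctr [431.5 179.6] (array([431.7, 178.2], dtype=float32), array([29.8, 18.5], dtype=float32), 0.187)
obj (486, 213) top 17.6 ctr [ 578.2 -237.1] (array([ 579.1, -228.9], dtype=float32), array([127.1,  45.4], dtype=float32), 1.579)
obj (204, 209) top 18.1 ctr [580.9 275.1] (array([580.9, 266.8], dtype=float32), array([120.9,  32. ], dtype=float32), 1.582)
obj (550, 366) top 31.0 ctr [ 317.8 -337.6] (array([ 320.3, -329.9], dtype=float32), array([29.9,  9.9], dtype=float32), 1.599)
obj (367, 206) top 18.1 ctr [590.2 -28.1] (array([589.3, -21.9], dtype=float32), array([73.9, 21.2], dtype=float32), 1.58)
```

```bash
cat > arm.py <<'E'
from rig import bot
import numpy as np
PI=np.pi
def quat(phi):
    """tool down, fingers closing along world angle phi; half turn chosen for small wrist angle"""
    return [np.array([0,np.cos(a/2),np.sin(a/2),0]) for a in (phi+PI/2,phi-PI/2)]
def go(x,y,z,phi):
    best=None
    for q in quat(phi):
        j=bot.ik([x,y,z],q)
        if j is not None and (best is None or abs(j[5])<abs(best[0][5])): best=(j,q)
    bot.move_to([x,y,z],best[1]); return best[1]
def down(x,y,z,q,speed=120,f=None): return bot.servo_line([x,y,z],q,speed=speed,until_force=f)
def pick(x,y,z,phi,w,width,grip=40,up=150):
    bot.move_gripper(w+22); q=go(x,y,up-40,phi); down(x,y,z,q)
    bot.move_gripper(width-6,grip); s=bot.read_state()
    down(x,y,up,q,200); s=bot.read_state()
    print("pick",round(s["grip_width"],1),round(s["grip_force"],1),round(s["clock"],1)); return abs(s["grip_width"]-width)<5
def place(x,y,z,phi,opening,up=150):
    q=go(x,y,up-60,phi); hit=down(x,y,z,q,100,8); s=bot.read_state()
    bot.move_gripper(opening); down(x,y,up,q,220)
    print("placed hit",hit,s["ee_pos"].round(1),round(bot.read_state()["clock"],1))
E
python3 - <<'E'
from arm import *
print(bot.tip_reach)
if pick(490,-198,27,2.766+PI/2,30,30): place(616.5,-234.2,30.5,1.276,50)
E
```

```text
19.0
pick 29.3 39.5 4.1
placed hit True [ 615.5 -233.8   30.4] 6.4
```

Run:
```python
from arm import *
if pick(440.5,13.2,32,0.227,30,30):
    d=np.array([np.cos(1.798),np.sin(1.798)])*26
    place(622.3-d[0],273.7-d[1],35.5,0.227,44)
    if pick(498,88.5,32,0.227,30,30): place(622.3+d[0],273.7+d[1],35.5,0.227,44)
if pick(431.5,179.6,25,0.21+PI/2,16,16): place(636,-9.4,28.5,1.267,36)
from vis import *
go(360,100,250,0)
c=bot.read_camera("top");cv2.imwrite("pics/top1.png",c["image"])
cv2.imwrite("pics/top1c.png",cv2.resize(c["image"][130:350,100:580],None,fx=1.66,fy=1.66,interpolation=cv2.INTER_CUBIC))
```

```text
pick 28.7 39.5 10.0
placed hit True [627.2 247.7  35.2] 12.6
pick 28.6 39.5 15.6
placed hit True [615.7 298.3  35. ] 18.1
pick 15.0 38.9 21.7
placed hit True [634.9  -9.   28.3] 24.5
```

View pics/top1c.png

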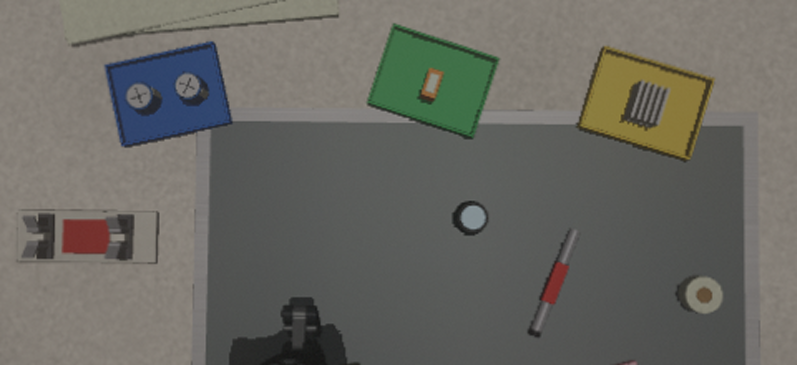

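All four parts stand in their trays: caps at crop (140,98) and (190,87), relay (431,83) and heat sink (647,103). The loupe at (470,217) is untouched, and the probe's black band is at its lower-left end (535,332). Next is a close look at the rail and the probe.

```bash
cat > look.py <<'E'
from arm import *; from vis import *; import pickle
def look(name):
    bot.dwell(0.2); st=bot.read_state(); c=bot.read_camera("wrist"); pickle.dump((c,st),open(name+".pkl","wb")); cv2.imwrite(f"pics/{name}.png",c["image"]); return c,st
E
python3 - <<'E'
from look import *
bot.move_to([420,355,180],quat(PI/2)[1]) if False else go(430,355,190,-PI/2)
c,st=look("rail");print(campose(c,st)[0],bot.read_state()["joint_positions"].round(2))
go(400,-140,170,2.77+PI/2)
c,st=look("probe");print(campose(c,st)[0],st["clock"],pix(c,[[425,-140,14]],st))
E
python3 -c "
import cv2;a=cv2.imread('pics/rail.png');b=cv2.imread('pics/probe.png');cv2.imwrite('pics/both.png',cv2.resize(cv2.hconcat([a,b]),(800,300)))"
```

```text
[355.75770926 354.69223924 315.87806044] [ 0.62  0.37  1.57 -0.    1.2  -0.95]
[ 471.13554595 -166.69004773  295.26825807] 29.4833 [[311.24700357 196.16489604]]
```

View pics/rail.png

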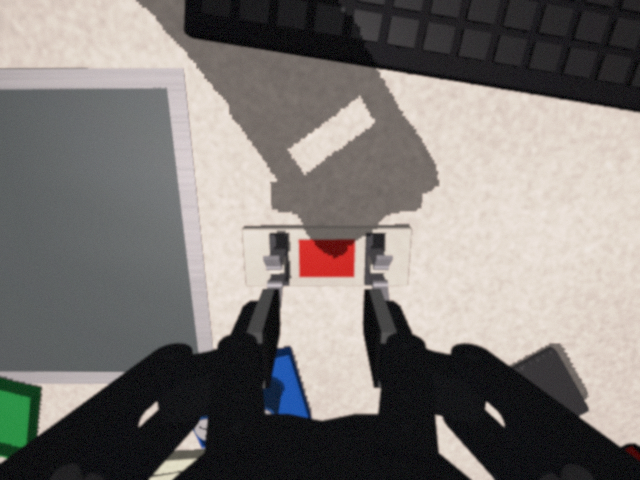

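View pics/probe.png

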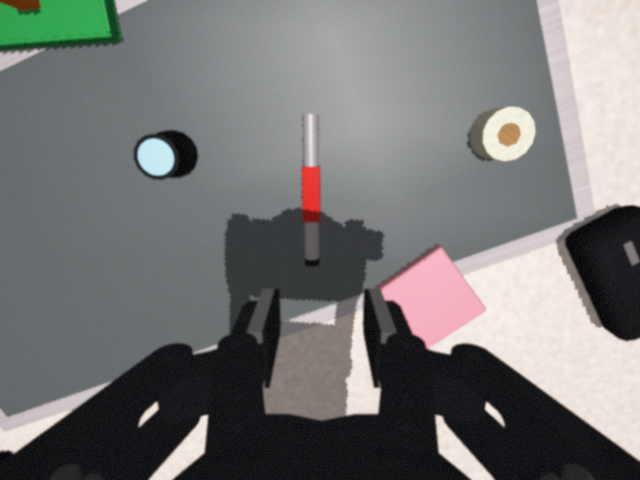

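The rail picture shows the base at about (244–411, 226–286), with the red patch at (327,258) and the jaws at x≈277 and 379. The probe picture shows the rod from (311,114) to (312,264), black band at the bottom and handle centre at (311,194), right where the projection predicts (311,196).

Run:
```python
from vis import *; import pickle
for n,z in (("rail",10),("probe",14)):
    c,st=pickle.load(open(n+".pkl","rb"));H=hsv(c);h,s,v=cv2.split(H)
    m=((h<6)|(h>172))&(s>150)&(v>60);m[330:]=0
    for k in blobs(m,300): print(n,k.reshape(-1,2).mean(0).round(),rect(c,k,z,st))
    P=cloud(c,st);Z=P[...,2]
    if n=="rail":
        print("base corners@10",toplane(c,[[244,227],[411,227],[410,286],[245,286]],10,st)[:,:2].round(1).tolist())
        m=(Z>35)&(Z<75)&(abs(P[...,0]-468)<40)&(abs(P[...,1]-360)<80);m[310:]=0
        for k in blobs(m,5):
            mm=np.zeros(m.shape,np.uint8);cv2.drawContours(mm,[k],-1,1,-1);q=P[(mm>0)&m];print("jaw",len(q),q.min(0).round(1),q.max(0).round(1))
    else:
        a=toplane(c,[[311,114],[312,264]],13,st)[:,:2];print("ends",a.round(1),a.mean(0).round(1),np.linalg.norm(a[0]-a[1]).round(1),np.arctan2(*(a[0]-a[1])[::-1]))
        m=(Z>6)&(Z<30)&(abs(P[...,0]-425)<70)&(abs(P[...,1]+140)<60);k=blobs(m,100)[0];print(rect(c,k,13,st))
```

```text
rail [326. 257.] (array([469., 360.], dtype=float32), array([48.3, 33.5], dtype=float32), 1.568)
base corners@10 [[440.1, 287.5], [440.4, 434.0], [496.9, 437.1], [496.5, 284.8]]
jaw 340 [447.  395.8  35.2] [472.7 408.2  66.9]
jaw 330 [447.  311.9  35.1] [473.1 324.1  66.7]
jaw 270 [472.8 395.9  35.3] [484.9 408.1  62.8]
jaw 227 [473.3 311.9  35.2] [490.7 324.1  65.6]
probe [311. 194.] (array([ 426.4, -139.9], dtype=float32), array([42.8, 13.4], dtype=float32), 2.77)
ends [[ 481.9 -162.4]
 [ 371.4 -119.3]] [ 426.7 -140.9] 118.6 -0.3713415457594624
(array([ 425.7, -140. ], dtype=float32), array([119.9,  14. ], dtype=float32), 2.791)
```

Run:
```python
from look import *
ok=pick(426.2,-140.3,22,2.775+PI/2,14,14,grip=100)
if ok:
    go(468.8,360,150,0)
    s=bot.read_state();print(s["ee_pos"],s["joint_positions"].round(2),s["clock"])
    c,st=look("held")
    c=bot.read_camera("scene");i=c["image"][120:300,380:560];cv2.imwrite("pics/held_s.png",cv2.resize(i,None,fx=3,fy=3))
    m=cv2.hconcat([cv2.resize(i,(400,400)),cv2.resize(cv2.imread("pics/held.png"),(400,400))]);cv2.imwrite("pics/held2.png",m)
```

```text
pick 10.8 97.9 32.1
[469.29515352 359.11357121 149.97891358] [ 0.59  0.49  1.51 -0.    1.15  0.59] 33.9583
```

View pics/held2.png

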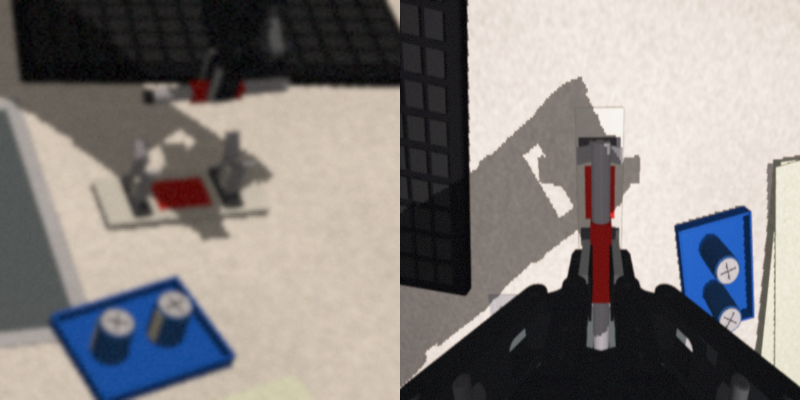

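The held probe is level and parallel to the rail. The handle spans rows ≈222–303 of the wrist half, which is 266–364 at full size. I'll check its centring numerically, then press.

Run:
```python
from look import *
c,st=pickle.load(open("held.pkl","rb"));h,s,v=cv2.split(hsv(c))
m=((h<6)|(h>172))&(s>150)&(v>60)
ts=st["ee_pos"];zt=ts[2]-15+7
P=cloud(c,st);mh=m&(abs(P[...,2]-zt)<15);k=blobs(mh,100)[0]
print(rect(c,k,zt,st),np.median(P[mh][:,2]),zt)
Z=P[...,2];q=P[(abs(Z-zt)<16)&(abs(P[...,0]-469)<8)&(P[...,1]>300)];print(q.min(0),q.max(0))
hi=q[q[:,1]>395];print("far end top z",np.percentile(hi[:,2],90) if len(hi) else None)
```

```text
(array([469.9, 360.4], dtype=float32), array([44.4, 13.6], dtype=float32), 1.57) 142.56073488224922 142.1179165512947
[461.0029214  304.68050035 128.64423186] [476.99676819 419.21835874 158.11410265]
far end top z 141.8512853753161
```

```bash
python3 - <<'E'
from look import *
q=bot.read_state()["tool_rot"]; q=min(quat(0),key=lambda a:-abs(np.dot(a,q)))
f0=bot.read_state()["ft_force"]
def rep(t):
    s=bot.read_state();print(t,s["ee_pos"].round(1),(s["ft_force"]-f0).round(1),round(s["grip_width"],1),round(s["clock"],1))
down(468.5,359.4,82,q,80);rep("above")
for z in (72,68,65,62,59.5,57.5,56):
    hit=down(468.5,359.4,z,q,20,40);bot.dwell(.1);rep(z)
    if hit: break
c,st=look("in")
E
python3 -c "
import cv2;cv2.imwrite('pics/in_c.png',cv2.imread('pics/in.png')[100:440,120:520])"
```

```text
above [468.8 359.6  82.5] [-0.2  0.6  0.3] 10.4 35.3
72 [468.6 359.4  72.1] [-1.  -0.2  0.3] 10.6 36.0
68 [468.1 359.3  67.7] [-3.1  1.6 -1.2] 10.3 36.5
65 [468.5 359.3  64.9] [-2.8  0.   0.2] 10.3 36.9
62 [468.8 358.3  61.7] [-2.  -8.7  1.7] 10.4 37.3
59.5 [469.2 358.4  60.1] [ -2.4 -11.1   9.7] 10.5 37.6
57.5 [469.5 358.5  58.8] [ -4.1 -14.7  16.1] 10.6 38.0
56 [469.7 358.4  57.9] [ -5.8 -16.7  23. ] 10.6 38.3
```

View pics/in_c.png

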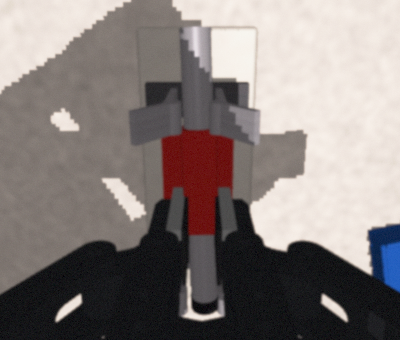

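The probe lies in the V, but 23 N up and −17 N along y suggest it isn't seating evenly. I'll measure the rod's level and the handle's position.

Run:
```python
from look import *
c,st=pickle.load(open("in.pkl","rb"));h,s,v=cv2.split(hsv(c));P=cloud(c,st);Z=P[...,2]
m=((h<6)|(h>172))&(s>150)&(v>60)&(Z>25);k=blobs(m,100)[0]
print(rect(c,k,50,st),st["moment"])
q=P[m];print("handle z by y",[(y,np.median(q[abs(q[:,1]-y)<2][:,2]).round(1)) for y in range(336,386,6) if (abs(q[:,1]-y)<2).any()])
q=P[(abs(P[...,0]-469.5)<3)&(Z>20)&(Z<75)]
print("rod z by y",[(y,np.percentile(q[abs(q[:,1]-y)<1.5][:,2],[20,50,80]).round(1).tolist(),int((abs(q[:,1]-y)<1.5).sum())) for y in range(296,426,6) if (abs(q[:,1]-y)<1.5).any()])
w=P[(abs(P[...,1]-402)<5)&(Z>20)&(Z<75)&(abs(P[...,0]-469)<30)]
print("jaw+ x,z",w[::25][:,[0,2]].round(0).tolist())
```

```text
(array([469.8, 374. ], dtype=float32), array([45.8, 14. ], dtype=float32), 1.583) [-1.91276033  1.00423971 -0.1058257 ]
handle z by y [(354, np.float64(53.8)), (360, np.float64(53.5)), (366, np.float64(53.0)), (372, np.float64(52.5)), (378, np.float64(52.1)), (384, np.float64(51.7))]
rod z by y [(314, [54.2, 55.0, 55.7], 17), (320, [54.2, 54.9, 55.6], 83), (326, [53.5, 54.5, 55.1], 81), (332, [52.9, 53.9, 54.6], 86), (338, [52.7, 53.6, 54.1], 87), (344, [52.5, 53.2, 53.8], 95), (350, [52.1, 52.8, 53.5], 100), (356, [53.3, 53.8, 54.2], 99), (362, [52.9, 53.4, 53.9], 104), (368, [52.2, 52.8, 53.3], 104), (374, [52.0, 52.6, 53.0], 110), (380, [51.5, 52.1, 52.7], 117), (386, [51.2, 51.6, 52.1], 118), (392, [50.6, 51.0, 51.5], 123), (398, [48.8, 49.3, 50.0], 127), (404, [48.3, 48.8, 49.4], 126), (410, [47.9, 48.5, 49.1], 126), (416, [47.3, 48.0, 48.5], 132), (422, [46.9, 47.6, 48.2], 129)]
jaw+ x,z [[460.0, 26.0], [477.0, 37.0], [474.0, 47.0], [472.0, 48.0], [470.0, 50.0], [464.0, 46.0], [473.0, 49.0], [461.0, 52.0], [470.0, 49.0], [479.0, 55.0], [463.0, 51.0], [473.0, 49.0], [455.0, 58.0
[... 1237 characters left out ...]
.0, 58.0], [464.0, 47.0], [474.0, 51.0], [483.0, 59.0], [491.0, 64.0], [454.0, 59.0], [462.0, 52.0], [473.0, 49.0], [482.0, 58.0], [489.0, 65.0], [453.0, 60.0], [461.0, 52.0], [473.0, 51.0], [482.0, 59.0], [490.0, 65.0], [454.0, 59.0], [462.0, 54.0], [477.0, 54.0], [485.0, 64.0], [449.0, 64.0], [457.0, 56.0], [477.0, 53.0], [485.0, 64.0], [449.0, 65.0], [457.0, 56.0], [477.0, 53.0], [486.0, 64.0], [450.0, 64.0], [458.0, 56.0], [484.0, 59.0], [447.0, 65.0], [455.0, 57.0], [484.0, 61.0], [448.0, 65.0], [455.0, 57.0], [486.0, 63.0], [450.0, 64.0], [484.0, 60.0], [447.0, 65.0], [484.0, 60.0], [447.0, 65.0], [485.0, 61.0], [449.0, 65.0], [488.0, 66.0], [485.0, 63.0], [450.0, 64.0], [489.0, 66.0]]
```

The far (+y) end has snapped in, but the probe slid about 15 mm toward +y in the tip-only grip: the handle is at y≈353–397 and the −y end is still up. I'll let go and regrip deeper, with the handle at TCP height, then slide it back and press.

Run:
```python
from look import *
q=bot.read_state()["tool_rot"]; q=min(quat(0),key=lambda a:-abs(np.dot(a,q)))
def rep(t):
    s=bot.read_state();print(t,s["ee_pos"].round(1),s["ft_force"].round(1),round(s["grip_width"],1),round(s["clock"],1))
bot.move_gripper(34);rep("open")
p=bot.read_state()["ee_pos"]
down(468.8,p[1],p[2]+6,q,40); down(468.8,366,62,q,60); print(down(468.8,366,46,q,40,15));rep("low")
bot.move_gripper(6,110);bot.dwell(.2);rep("grip")
c,st=look("reg")
h,s,v=cv2.split(hsv(c));P=cloud(c,st);Z=P[...,2];q=P[(abs(P[...,0]-469)<3)&(Z>30)&(Z<75)]
print("rod z by y",[(y,np.median(q[abs(q[:,1]-y)<1.5][:,2]).round(1)) for y in range(296,440,4) if (abs(q[:,1]-y)<1.5).any()])
cv2.imwrite("pics/reg_c.png",c["image"][100:440,120:520])
```

```text
open [468.6 359.5  55.9] [ 0.1  1.  -0.2] 33.8 38.9
False
low [468.8 365.9  45.9] [-0.2 -0.5 -0.1] 33.8 40.0
grip [468.8 366.1  46.2] [-3.  -1.2  4.5] 11.7 40.6
rod z by y [(328, np.float64(53.4)), (332, np.float64(54.2)), (336, np.float64(54.0)), (340, np.float64(53.7)), (344, np.float64(53.4)), (348, np.float64(53.2)), (352, np.float64(53.4)), (356, np.float64(53.8)), (360, np.float64(53.5)), (364, np.float64(53.3)), (368, np.float64(53.0)), (372, np.float64(52.8)), (376, np.float64(52.5)), (380, np.float64(52.1)), (384, np.float64(51.8)), (388, np.float64(51.7)), (392, np.float64(51.3)), (396, np.float64(50.1)), (400, np.float64(49.5)), (404, np.float64(49.2)), (408, np.float64(49.0)), (412, np.float64(48.6)), (416, np.float64(48.3)), (420, np.float64(47.9)), (424, np.float64(47.8)), (428, np.float64(47.3)), (432, np.float64(47.3))]
```

View pics/reg_c.png

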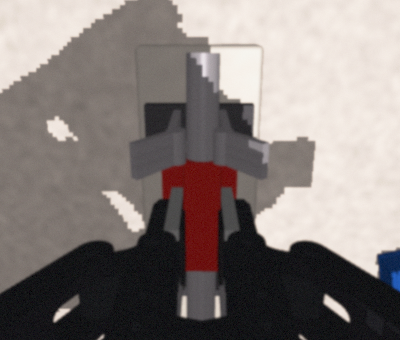

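The probe is regripped with the handle deep between the pads; the handle still butts against the far jaw at crop (200,165). Next: slide −14.5 mm along y, then press.

```bash
cat > chk.py <<'E'
from look import *
def rep(t):
    s=bot.read_state();print(t,s["ee_pos"].round(1),s["ft_force"].round(1),round(s["grip_width"],1),round(s["clock"],1))
def prof(n):
    c,st=look(n);P=cloud(c,st);Z=P[...,2];q=P[(abs(P[...,0]-469)<3)&(Z>30)&(Z<75)]
    print([(y,float(np.median(q[abs(q[:,1]-y)<1.5][:,2]).round(1))) for y in range(290,440,4) if (abs(q[:,1]-y)<1.5).any()])
    return c,st
E
python3 - <<'E'
from chk import *
q=bot.read_state()["tool_rot"]; q=min(quat(0),key=lambda a:-abs(np.dot(a,q)))
print(down(468.8,351.5,46.5,q,25,35));rep("slid")
prof("slid")
E
```

```text
False
slid [469.  352.3  46.9] [-2.3  3.7  4.3] 11.9 41.5
[(318, 54.9), (322, 54.6), (326, 54.3), (330, 53.9), (334, 53.7), (338, 54.0), (342, 54.5), (346, 54.2), (350, 54.0), (354, 53.8), (358, 53.5), (362, 53.3), (366, 53.1), (370, 52.8), (374, 52.5), (378, 52.2), (382, 51.2), (386, 50.3), (390, 50.1), (394, 49.8), (398, 49.5), (402, 49.2), (406, 48.9), (410, 48.7), (414, 48.4), (418, 48.1)]
```

The handle now spans y≈338.5–382, so it is centred at 360.3. I'll release and press the raised −y side with closed fingertips on the handle top.

Run:
```python
from chk import *
q=bot.read_state()["tool_rot"]; q=min(quat(0),key=lambda a:-abs(np.dot(a,q)))
bot.move_gripper(34); down(468.8,350.5,90,q,80); bot.move_gripper(0,60); rep("closed")
print(down(468.8,350.5,79,q,60,10))
for z in (74,72,70,68,66,64):
    hit=down(468.8,350.5,z,q,20,40);bot.dwell(.1);rep(z)
    if hit or bot.read_state()["ft_force"][2]>40: break
prof("press")
```

```text
closed [468.8 350.5  89.8] [0.  0.1 0. ] 0.2 43.3
False
74 [468.8 350.5  74.1] [0.5 0.3 0.7] 0.1 44.1
72 [468.8 350.5  72. ] [-0.5 -0.8  0.6] -0.2 44.4
70 [468.8 350.5  69.9] [-0.1  1.  -0.4] 0.0 44.8
68 [468.9 350.6  68.1] [0.7 0.8 2.5] 0.1 45.1
66 [469.5 350.7  67.8] [-3.  -4.1 18. ] 0.3 45.5
64 [470.1 350.8  67.5] [-6.6 -9.9 35.5] -0.1 45.8
[(298, 48.4), (302, 49.1), (306, 48.9), (310, 49.0), (362, 63.2), (366, 50.3), (370, 50.3), (374, 50.4), (378, 50.4), (382, 49.4), (386, 49.2), (390, 48.9), (394, 49.0), (398, 49.2), (402, 49.0), (406, 49.2), (410, 49.0), (414, 49.1), (418, 48.9)]
```

Both ends now read 49 mm at the rod top, so the probe is level at home with a stiff stop under it. I'll retract and verify.

Run:
```python
from chk import *
q=bot.read_state()["tool_rot"]; q=min(quat(0),key=lambda a:-abs(np.dot(a,q)))
down(468.8,350.5,160,q,120); bot.move_gripper(60)
go(430,355,190,-PI/2); c,st=prof("fin")
P=cloud(c,st);Z=P[...,2];m=(abs(P[...,0]-469)<4)&(Z>38)&(Z<62)&(abs(P[...,1]-360)<75);y=P[m][:,1];print("rod",np.percentile(y,[.5,99.5]))
h,s,v=cv2.split(hsv(c));k=blobs(((h<6)|(h>172))&(s>150)&(v>60)&(Z>40)&(Z<60),50)[0];print("handle",rect(c,k,49,st))
t=bot.read_camera("top")["image"]
a=cv2.resize(c["image"][200:320,220:440],(733,400));cv2.imwrite("pics/fin_c.png",cv2.vconcat([a[:300],cv2.resize(t[130:350,100:580],(733,299))]))
rep("end")
```

```text
[(302, 49.8), (306, 49.7), (310, 49.4), (314, 49.4), (318, 49.4), (322, 49.7), (326, 49.3), (330, 49.6), (334, 49.4), (338, 49.8), (342, 50.8), (346, 50.6), (350, 51.0), (354, 50.7), (358, 50.5), (362, 50.8), (366, 50.7), (370, 51.1), (374, 50.9), (378, 50.7), (382, 50.1), (386, 49.7), (390, 49.5), (394, 49.6), (398, 49.5), (402, 49.3), (406, 49.5), (410, 49.5), (414, 49.4), (418, 49.6)]
rod [300.69561961 419.87567429]
handle (array([466.7, 360. ], dtype=float32), array([42.4, 17.1], dtype=float32), 1.57)
end [430.1 355.  190. ] [0.6 0.1 0.2] 59.9 49.3
```

View pics/fin_c.png

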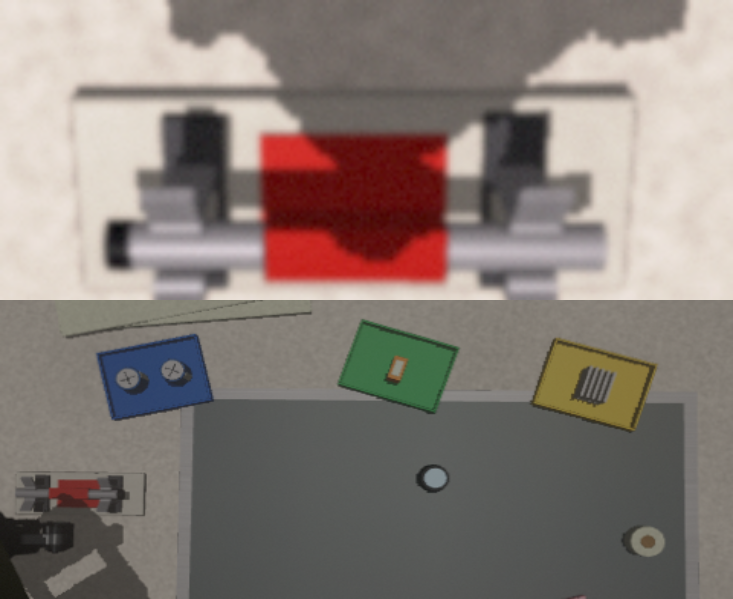

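The probe lies centred and level (y 300.7–419.9, rail middle 360), with both clips closed over it. All four parts stand in their trays and the loupe is untouched.

```bash
python3 -c "
from rig import bot;print(bot.finish_job())"
```

```text
the job is handed in; nothing more can be done
None
```

The job is handed in at about 49 s of the 115 s limit: both capacitors, the relay and the heat sink stand in their trays, the loupe was left alone, and the probe is centred and clipped home after slipping about 15 mm in the grip on the first press and being slid back; the verdict was not reported.

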